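# Fold the iron trivet and stack it on its twin

### The arm

A 6-joint arm with a two-finger parallel gripper is mounted at the origin on the work surface. World frame = base frame: x ahead of the robot, y to its left, z up, the work surface at z = 0. Lengths are in m, angles in degrees, forces in N, time in s.
With the tool pointing down it reaches from about 0.375 to 0.9 m from the base axis. Payload 3.1 kg.
Tool frame: the origin (TCP) lies on the centre line of the jaws, within the pads' length; the fingertips stand 25 mm ahead of it and the grasp point (between the pads) lies 6 mm ahead of it; z points along the fingers, y is the line along which they close (so a half turn about z gives the same grasp; the last joint's range is limited). The gripper opens to 87 mm and grips with 3 to 60 N. Pads are 19 mm wide; open, the fingers measure 117 mm over their backs; the gripper's body (75 mm by 190 mm) begins 51 mm behind the grasp point.
Start: joints at [-81.732, 30.224, 82.088, -0, 67.689, -10.227], TCP at [0.198, -0.593, 0.227] pointing down, gripper open.
Joint ranges: [-176.69, 176.69], [-43.24, 126.21], [12.49, 139.97], [-82, 262], [0, 151.66], [-163.58, 163.58]. Speed limits (degrees/s): [159.86, 159.86, 180, 180, 180, 180].

### API

Orientations are given as a 3x3 rotation matrix whose columns are the frame's x, y, z axes.
In Python, from rig import read_state, capture, camera_params, hand_in gives the robot as it stands.
- The arm moves only by the tool apply_moves, never from a script. Its argument "rows" is a list of rows, each an object of numbers: "x", "y", "z": the shift along the tool's x, y, z in mm; "rx", "ry", "rz": the turn, a rotation vector about the tool's x, y, z in units of 6 degrees (1.0 is 6 degrees); "claw": the closure in counts, from 0 (fully open) to 255 (shut). A call has 1 to 10 rows; each row is the pose to reach, as a shift and turn from the pose commanded when the call began, along the tool's axes at that moment; what a row does not reach only later rows make up. A row lasts 1/8 s, in which the tool goes at most 62.5 mm and 10.7 degrees, less where a joint would pass 70% of its speed; a pose out of reach is approached as far as the arm can. A call with a gripper value outside its range is refused whole. The fingers move at their own pace and stop on an object; the grip force is fixed at half the most. Time passes only in rows, so rows that repeat a pose let the fingers close. It gives the time, the measured TCP pose, the force, the opening and the grip force at its end, in the units of the state.
- read_state(): the state, without advancing time (a new reading comes with each control period).
- capture(name): name is "side" or "top"; returns (picture, depth): 384x512x3 uint8, red, green, blue; 384x512 float32, m along the optical axis (not along the pixel's ray), 0 where there is no reading.
- camera_params(name): a dict with "fx", "fy", "cx", "cy" (pixels), "D" ([k1, k2, p1, p2, k3] as OpenCV has them; the pictures are not rectified), "xyz" and "orientation" of the camera in the world. Camera axes: x right, y up, looking along -z (the intrinsics and any distortion apply to the point x, -y, -z); pixel columns grow to the right and rows downward; lengths in m; the calibration is good to about 2 mm. A picture is of the moment at which its call begins. camera_params takes no time and is no camera call.
- hand_in(): hands the job in; it is judged then, once.
The state is a dict: "time_s": time; "joint_positions": joint angles; "qvel": joint speeds; "tau": joint torques, N m; "position": TCP position; "tcp_rot": TCP orientation; "force": force on the tool from outside, world axes, zero at the start; "moment": the same for the moment, N m; "opening": opening from 0.0 (shut) to 1.0 (fully open); "grasp_force": force on a finger pad.
Only numpy, scipy, OpenCV 4.12 (cv2) and the standard library are available. Lean on these libraries where they do the work, as an engineer would, in place of code of your own. Each camera call takes 0.05 s, during which the arm holds its last target. There are 200 camera calls.

### The job

The cast-iron folding trivet has been left lying open, half under the pine shelf. Pull it out clear of the shelf, fold it up flat - the leaf with the steel studs first, then the leaf with the brass studs over it - and stack it squarely on the other folded trivet, lowering it gently so that its round foot sits right down in the hollow on top. Leave the shakers, the mill and the jar where they are, do not shove or tip the other trivet, and let go of everything.

Things in the scene. Friction and masses are not known exactly. Their poses are not given: they have to be found in the camera images.
- trivet: Middle leaf of the dark cast-iron trivet: three slotted leaves in a row, hinged, 56 mm wide (y), open 219 mm long (x), 0.65 to 0.77 kg in all; slides on the counter. Origin: underside centre of its round foot; z up, +x to the steel-stud leaf. Middle leaf: x -36 to 36 mm, iron 12 to 21 mm up. Round foot 12 mm high, 36 mm across below, 45 mm above; a small foot as high at each corner.
- block_mid (a point): Point in the middle leaf's frame, 31 mm above the trivet's origin: the middle of the folded block, 74 mm long (x), 56 mm wide (y), 62 mm high. Nothing latches the fold: carry it level, gripped across y low enough to have the middle leaf (12 to 21 mm up) between the fingers. The sides are free of studs for |x| under 18 mm.
- inner_leaf (a joint): Hinge angle of the inner leaf (steel studs): 0 open and flat, grows as it is lifted up and over towards the middle leaf, 3.14 folded flat on it. Light friction: let go past about 1.9 it falls shut, before that open. Leaf 1 to 69 mm from the hinge, 9 mm thick, bar feet 12 mm, 0.21 kg. To be folded first: with the outer leaf folded before it, it cannot lie flat.
- outer_leaf (a joint): Hinge angle of the outer leaf (brass studs): 0 open and flat, grows as it is lifted up and over, 3.14 folded flat over the inner leaf. Light friction: let go past about 2.2 it falls shut. Its hinge stands higher, on brass ears, to clear the inner leaf. Leaf 1 to 73 mm from the hinge, 9 mm thick, 0.21 kg; under it a hollow ring foot 11 mm high, uppermost when folded.
- inner_studs (a point): Midway between the two round steel studs of the inner leaf (12 mm balls half sunk in the leaf's ends, 64 mm over both along y), by which the leaf is pinched and turned over: held lightly it pivots between the fingers. Moves with the leaf; open, it lies 62 mm out from the hinge, 4.5 mm below its axis and 16.5 mm above the counter.
- outer_studs (a point): Midway between the two round brass studs of the outer leaf (12 mm balls, 64 mm over both along y), by which it is pinched and turned over, or the open trivet drawn along. Moves with the leaf; open, it lies 66 mm out from the hinge, 15 mm below its axis and 16.5 mm above the counter.
- inner_hinge (a point): Point on the middle of the inner leaf's hinge axis (which runs along the trivet's y): 37 mm along +x and 21 mm up from the trivet's origin.
- outer_hinge (a point): Point on the middle of the outer leaf's hinge axis (which runs along the trivet's y): 37 mm along -x and 31.5 mm up from the trivet's origin.
- spare: The other trivet, folded, loose on the counter, one rigid block, 0.70 kg: 72 mm long (x), 56 mm wide (y), iron top at 51 mm with a flared ring on it (rim at 62 mm). The ring's hollow is 39 mm across at its floor, 48 mm at the rim; the trivet's foot drops in and centres itself. Fully home, the trivet's origin is 51 mm above this origin: centre of the underside, z up.
- shelf: Old pine counter shelf, fixed: board 140 mm deep (x), 400 mm long (y), underside at 72 mm, top at 90 mm, on two side panels (inner faces 342 mm apart), open in front and behind. Origin: on the counter below the middle of the board; its front edge is 70 mm along -x.
- salt_shaker: Dented pewter shaker, 46 mm across, 80 mm tall, standing on the shelf. Origin: centre of its underside.
- pepper_shaker: Dented pewter shaker, 46 mm across, 80 mm tall, standing on the shelf. Origin: centre of its underside.
- mill: Chestnut pepper mill, 54 mm across, 139 mm tall, standing on the counter. Origin: centre of its underside.
- jar: Amber glass jar with brass lid, 72 mm across, 100 mm tall, standing on the counter. Origin: centre of its underside.
There are look-alikes about, which are no part of the job. There is more than one size of the trivet; the job needs the middle-sized.

How it is judged (in metres and radians):
On the way, in this order (a step that is already met when the one before it is completed fails the run):
1. the leaf with the steel studs is folded flat on the middle leaf while the leaf with the brass studs is still open (value of joint inner_leaf above 3 rad and value of joint outer_leaf below 1.2 rad), for 0.1 s.
2. both leaves are folded flat (value of joint each of inner_leaf, outer_leaf above 3 rad), for 0.1 s.
At the end, for the whole second after the job is handed in: Both leaves folded flat (hinges above 3.0 rad); the trivet's foot fully down in the hollow of the other trivet (origin 47 to 54 mm above the other's, under 5 mm off centre), level, in line with it within 0.2 rad either way round; both at rest, the lower one flat on the counter; let go (all of step 2 and z of trivet in the frame of spare between 0.047 and 0.054 m and horizontal distance between trivet and spare below 0.005 m and angle between the x axis of trivet and the x axis of spare, either way round below 0.2 rad and angle between each of trivet, spare's own z axis and vertical below 0.06 rad and height (world z) of spare below 0.005 m and linear speed of each of trivet, spare below 0.02 m/s); the robot touches nothing.
It fails at once if a shaker, the mill or the jar moved more than 30 mm (distance of any of salt_shaker, pepper_shaker, mill, jar from where it was at the start of the episode above 0.03 m).
It fails at once if the other trivet shoved more than 40 mm or tipped more than 0.3 rad (distance of spare from where it was at the start of the episode above 0.04 m or angle between spare's own z axis and vertical above 0.3 rad).
It fails at once if the trivet dropped or rammed onto the other one (within 25 mm above its seat, moving faster than 0.35 m/s) (horizontal distance between trivet and spare below 0.03 m and z of trivet in the frame of spare between 0.04 and 0.076 m and linear speed of trivet above 0.35 m/s).
It also fails if it takes over 67 s, if anything falls off the work surface, if the arm or the gripper's body presses on something with over 40 N, if the wrist force passes 120 N, or if a joint passes its speed limit or range.

## Working session

There is one attempt and no reset: what is moved stays moved. The work goes in short steps, Python scripts to look and compute and a tool call to move; the robot and the scene stay as the last step left them, time stands still between calls to the robot, and variables do not carry over. Pictures are saved under pics/ and viewed, at most 10 in all, crops included, and the job is handed in when it is done.

Besides the shell and the picture viewer there is one more tool, called after "Call:" by a JSON object that holds its "fn" and its "kwargs". apply_moves: Moves the arm, as the interface text tells. Its arguments: {"type":"object","properties":{"rows":{"type":"array"}},"required":["rows"]}

```bash
mkdir -p pics; ls; cat > h.py <<'E'
import numpy as np, cv2
from rig import read_state, capture, camera_params, hand_in
def world(name, depth):
    p=camera_params(name); h,w=depth.shape
    K=np.array([[p['fx'],0,p['cx']],[0,p['fy'],p['cy']],[0,0,1.]])
    u,v=np.meshgrid(np.arange(w),np.arange(h))
    n=cv2.undistortPoints(np.stack([u,v],-1).reshape(-1,1,2).astype(np.float64),K,np.array(p['D'],float)).reshape(h,w,2)
    c=np.stack([n[...,0]*depth,-n[...,1]*depth,-depth],-1)
    W=c@np.array(p['orientation']).T+np.array(p['xyz'])
    W[depth==0]=np.nan
    return W
def snap(name,fn=None):
    im,d=capture(name)
    if fn: cv2.imwrite('pics/'+fn,im[...,::-1])
    return im,world(name,d)
E
python3 - <<'E'
from h import *
for n in('top','side'):
    im,W=snap(n,n+'0.png'); np.save(n+'0.npy',W); p=camera_params(n); print(p['xyz'],p['orientation'],p['fx'])
a=[cv2.imread(f'pics/{n}0.png') for n in('top','side')]
s=read_state(); print(s['time_s'],s['position'],s['tcp_rot'],s['opening'])
E
```

```text
pics
[0.58266515 0.04424383 1.01878113] [[ 0.0089019   0.99839987 -0.0558432 ]
 [-0.99994983  0.00914438  0.00408809]
 [ 0.0045922   0.05580401  0.99843118]] 350.2962367551775
[0.10388664 0.87482387 0.88114723] [[-0.84816323  0.3346925  -0.41060939]
 [-0.52973209 -0.53843036  0.65534469]
 [-0.00174561  0.77335223  0.63397419]] 409.6651051456946
0.1 [ 0.1982032  -0.59203508  0.22566531] [[ 9.48345032e-01  3.17240626e-01 -2.91590162e-04]
 [ 3.17240568e-01 -9.48343048e-01  1.97135706e-03]
 [ 3.48867043e-04 -1.96203090e-03 -9.99998014e-01]] 0.9980611617855724
```

View pics/top0.png

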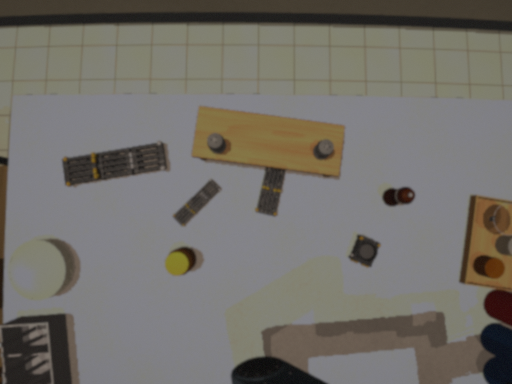

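View pics/side0.png

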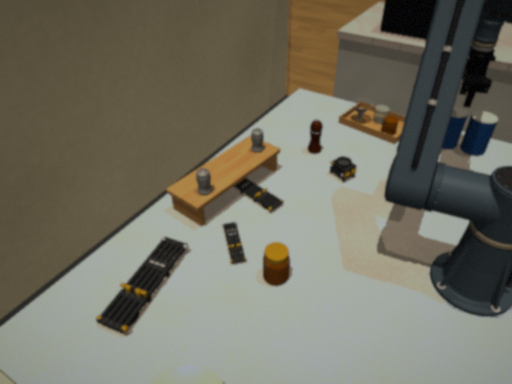

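The top view shows the shelf at (268,140), the trivet sticking out from it at (271,192), the spare at (365,250), the jar at (179,262), the mill at (400,195), and look-alikes at (115,163) and (197,202). Now I'll measure them.

```bash
python3 - <<'E'
from h import *
W=np.load('top0.npy'); im=cv2.imread('pics/top0.png')
print('table z',[W[v,u].round(4).tolist() for v,u in((220,330),(220,230),(120,60))])
def seg(u0,u1,v0,v1,zl,zh):
    w=W[v0:v1,u0:u1]; m=(w[...,2]>zl)&(w[...,2]<zh)
    p=w[m]; r=cv2.minAreaRect((p[:,:2]*1000).astype(np.float32)); print(u0,len(p),np.median(p[:,2]).round(4),r,p.mean(0).round(4))
seg(345,385,230,270,.015,.09); seg(345,385,230,270,.045,.09)
seg(250,290,160,220,.012,.035)
seg(190,350,100,182,.08,.1)
seg(165,200,245,280,.09,.12); seg(380,420,180,210,.1,.16)
seg(170,225,175,230,.008,.035);seg(204,230,130,155,.15,.19);seg(312,336,135,162,.15,.19)
a=cv2.resize(im[150:230,240:310],None,fx=7,fy=7,interpolation=2)
b=cv2.resize(im[230:270,340:390],None,fx=10,fy=10,interpolation=2)
c=np.zeros((560,1000,3),np.uint8); c[:,:490]=a; c[:400,500:]=b
cv2.imwrite('pics/c1.png',cv2.resize(cv2.convertScaleAbs(c,alpha=2),(800,448)))
E
```

```text
table z [[0.5663, -0.1683, 0.0006], [0.5639, 0.1223, 0.0024], [0.8576, 0.6393, 0.0008]]
345 648 0.0521 ((482.09063720703125, -258.4206237792969), (60.314395904541016, 80.86205291748047), 68.42178344726562) [ 0.4832 -0.2545  0.0496]
345 534 0.0527 ((482.31787109375, -258.1131591796875), (60.33932876586914, 72.69097137451172), 67.73873138427734) [ 0.4828 -0.2577  0.0539]
250 818 0.0215 ((648.147705078125, 8.541343688964844), (62.16714096069336, 136.73533630371094), 79.24238586425781) [0.6455 0.0073 0.0208]
190 7127 0.0909 ((779.7078247070312, 16.679733276367188), (402.3880615234375, 141.395263671875), 82.83360290527344) [0.7794 0.017  0.0909]
165 465 0.1007 ((452.2919006347656, 253.68455505371094), (59.464786529541016, 62.25519561767578), 74.4333724975586) [0.4525 0.2529 0.1004]
380 248 0.1234 ((633.6806030273438, -343.82403564453125), (45.295257568359375, 39.21751022338867), 1.948017954826355) [ 0.6332 -0.3407  0.1217]
170 701 0.0155 ((613.27783203125, 218.15863037109375), (45.10932159423828, 154.24020385742188), 45.69072341918945) [0.613  0.2196 0.0156]
204 215 0.1656 ((762.815185546875, 151.56356811523438), (38.38673782348633, 38.601898193359375), 73.36016845703125) [0.7612 0.1503 0.1648]
312 217 0.1658 ((750.1173095703125, -124.7352294921875), (37.248512268066406, 38.99504852294922), 46.21372604370117) [ 0.7483 -0.1228  0.1651]
```

View pics/c1.png

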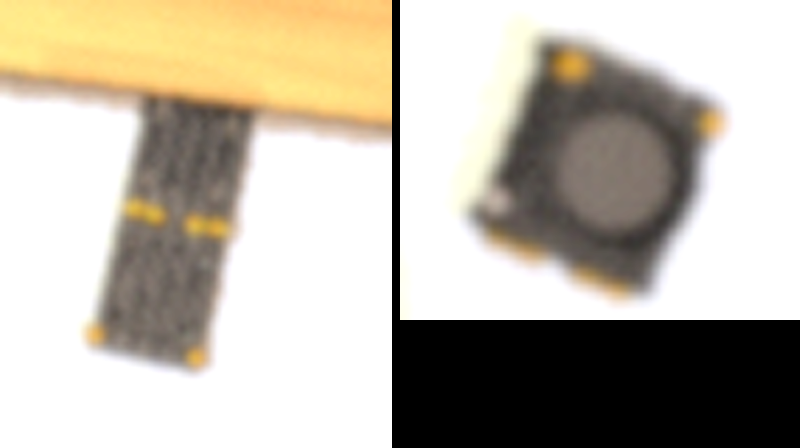

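Everything found has plausible sizes. In the crop, the brass studs are at (94,335) and (197,357), the brass ears at (147,212) and (210,226), and the spare's ring centre at (615,170). I'll cast rays through these at their known heights.

```bash
cat >> h.py <<'E'
def ray(name,u,v,z):
    p=camera_params(name); K=np.array([[p['fx'],0,p['cx']],[0,p['fy'],p['cy']],[0,0,1.]])
    n=cv2.undistortPoints(np.array([[[u,v]]],float),K,np.array(p['D'],float))[0,0]
    d=np.array(p['orientation'])@np.array([n[0],-n[1],-1.]); o=np.array(p['xyz'])
    return o+d*(z-o[2])/d[2]
def to(target,yaw):
    """shift/turn in tool axes to a straight-down pose with tool x at yaw (deg)"""
    from scipy.spatial.transform import Rotation as R
    s=read_state(); T=np.array(s['tcp_rot']); c,q=np.cos(np.radians(yaw)),np.sin(np.radians(yaw))
    G=np.array([[c,q,0],[q,-c,0],[0,0,-1.]])
    print('t',round(s['time_s'],2),'tcp',np.round(s['position'],4),'shift',(T.T@(np.array(target)-s['position'])*1000).round(1),'turn',(R.from_matrix(T.T@G).as_rotvec(degrees=True)/6).round(3))
E
python3 - <<'E'
from h import *
A=lambda x,y:(240+x/5.6,150+y/5.6); B=lambda x,y:(340+(x-400)/8,230+y/8)
for n,p,z in(('studL',(94,335),.0165),('studR',(197,357),.0165),('earL',(147,212),.0315),('earR',(210,226),.0315)):
    print(n,(q:=ray('top',*A(*p),z)).round(4))
a=ray('top',*A(94,335),.0165);b=ray('top',*A(197,357),.0165);d=a-b
print(np.hypot(*d[:2]),'mid',(a+b)/2,'yaw',np.degrees(np.arctan2(-d[0],d[1])))
print('spare ring',ray('top',*B(615,170),.060).round(4))
k=[ray('top',*B(*p),.045) for p in((512,246),(603,283))]; print(k, np.degrees(np.arctan2(*(k[0]-k[1])[1::-1])))
W=np.load('top0.npy')[230:270,345:385].reshape(-1,3);W=W[(W[:,2]>.058)&(W[:,2]<.07)];print(cv2.minEnclosingCircle((W[:,:2]*1000).astype(np.float32)),len(W),W.mean(0))
m=(a+b)/2; to([m[0],m[1],.10],-10.5)
E
```

```text
studL [0.5939 0.045  0.0165]
studR [ 0.5831 -0.0077  0.0165]
earL [0.656  0.0188 0.0315]
earR [ 0.6492 -0.0131  0.0315]
0.05375958599813725 mid [0.5885092  0.01863189 0.0165    ] yaw -11.541907820743646
spare ring [ 0.4824 -0.2578  0.06  ]
[array([ 0.4544229, -0.2262457,  0.045    ]), array([ 0.44167812, -0.25820747,  0.045     ])] 68.26032142397223
((482.67779541015625, -257.65228271484375), 27.264057159423828) 103 [ 0.48119078 -0.26118149  0.0616191 ]
t 0.1 tcp [ 0.1982 -0.592   0.2257] shift [ 563.8 -455.1  126.8] turn [-1.900e-02  1.000e-03  4.833e+00]
```

Call:
{"fn": "apply_moves", "kwargs": {"rows": [{"x": 50,"y": -40,"z": 0,"rz": 0.5,"claw": 0},{"x": 100,"y": -81,"z": 0,"rz": 1,"claw": 0},{"x": 150,"y": -121,"z": 0,"rz": 1.6,"claw": 0},{"x": 200,"y": -161,"z": 0,"rz": 2.2,"claw": 0},{"x": 250,"y": -202,"z": 0,"rz": 2.8,"claw": 0},{"x": 300,"y": -242,"z": 0,"rz": 3.4,"claw": 0},{"x": 350,"y": -282,"z": 0,"rz": 4,"claw": 0},{"x": 400,"y": -323,"z": 0,"rz": 4.6,"claw": 0},{"x": 450,"y": -363,"z": 0,"rz": 5.1,"claw": 0},{"x": 500,"y": -404,"z": 20,"rz": 5.1,"claw": 0}]}}

```text
validation failed for argument at $.ro...
```

```bash
python3 -c "
from h import *
to([.5885,.0186,.07],-12)"
```

```text
t 0.1 tcp [ 0.1982 -0.592   0.2257] shift [ 563.8 -455.   156.8] turn [-1.900e-02  2.000e-03  5.083e+00]
```

Call:
{"fn": "apply_moves", "kwargs": {"rows": [{"x": 50,"y": -40,"z": 0,"rx": 0,"ry": 0,"rz": 0.5,"claw": 0},{"x": 100,"y": -81,"z": 0,"rx": 0,"ry": 0,"rz": 1,"claw": 0},{"x": 150,"y": -121,"z": 0,"rx": 0,"ry": 0,"rz": 1.6,"claw": 0},{"x": 200,"y": -161,"z": 0,"rx": 0,"ry": 0,"rz": 2.2,"claw": 0},{"x": 250,"y": -202,"z": 0,"rx": 0,"ry": 0,"rz": 2.8,"claw": 0},{"x": 300,"y": -242,"z": 0,"rx": 0,"ry": 0,"rz": 3.4,"claw": 0},{"x": 350,"y": -282,"z": 0,"rx": 0,"ry": 0,"rz": 4,"claw": 0},{"x": 400,"y": -323,"z": 0,"rx": 0,"ry": 0,"rz": 4.6,"claw": 0},{"x": 450,"y": -363,"z": 0,"rx": 0,"ry": 0,"rz": 5.1,"claw": 0},{"x": 500,"y": -404,"z": 20,"rx": 0,"ry": 0,"rz": 5.1,"claw": 0}]}}

```text
time_s: 1.35
position: [0.5356, -0.066, 0.2122]
tcp_rot: [[0.978, -0.21, 0.003], [-0.21, -0.978, -0.001], [0.003, 0.001, -1.0]]
force: [0.3, -0.5, 0.3]
opening: 1.001
grasp_force: 0.0
```

```bash
python3 -c "
from h import *
to([.5885,.0186,.07],-12)"
```

```text
t 1.35 tcp [ 0.5356 -0.066   0.2122] shift [ 33.5 -93.9 142.2] turn [ 0.005 -0.031 -0.018]
```

Call:
{"fn": "apply_moves", "kwargs": {"rows": [{"x": 10,"y": -30,"z": 20,"rx": 0,"ry": 0,"rz": 0,"claw": 0},{"x": 28,"y": -80,"z": 70,"rx": 0,"ry": 0,"rz": 0,"claw": 0},{"x": 28,"y": -88,"z": 105,"rx": 0,"ry": 0,"rz": 0,"claw": 0},{"x": 28,"y": -88,"z": 105,"rx": 0,"ry": 0,"rz": 0,"claw": 0},{"x": 28,"y": -88,"z": 105,"rx": 0,"ry": 0,"rz": 0,"claw": 0}]}}

```text
time_s: 1.98
position: [0.58, 0.0119, 0.1073]
tcp_rot: [[0.978, -0.21, 0.001], [-0.21, -0.978, -0.0], [0.001, 0.0, -1.0]]
force: [-0.0, -0.9, 0.3]
opening: 1.001
grasp_force: 0.0
```

```bash
python3 - <<'E'
from h import *
to([.5885,.0186,.029],-12)
im,W=snap('side','s1.png')
c=cv2.convertScaleAbs(cv2.resize(im[140:280,190:330,::-1],None,fx=4,fy=4,interpolation=2),alpha=1.8)
cv2.imwrite('pics/s1c.png',c)
E
```

```text
t 1.98 tcp [0.58   0.0119 0.1073] shift [ 6.8 -8.3 78.3] turn [ 0.002 -0.009 -0.02 ]
```

View pics/s1c.png

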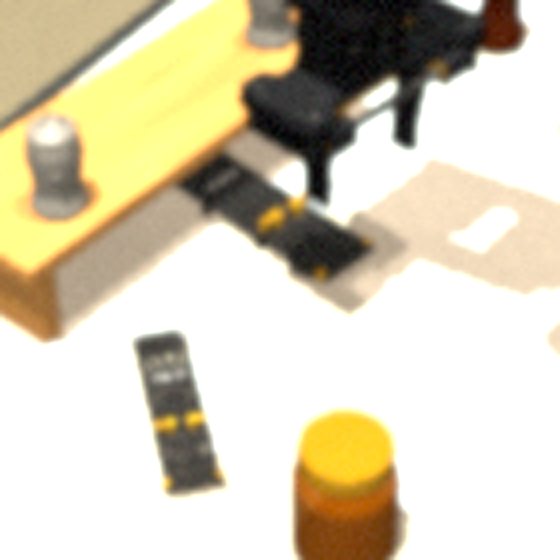

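The gripper hangs above the brass-stud leaf, and the studs are at crop (320,272) and (366,243). I'll cross-check their position from the side camera.

```bash
python3 - <<'E'
from h import *
a=ray('side',270,208,.0165);b=ray('side',281.5,200.75,.0165);print(a,b,(a+b)/2,np.hypot(*(a-b)[:2]))
to([.589,.0186,.029],-12)
E
```

```text
[0.5962933  0.04320425 0.0165    ] [ 0.58291137 -0.00640478  0.0165    ] [0.58960233 0.01839974 0.0165    ] 0.05138220900664781
t 2.02 tcp [0.5805 0.0116 0.1081] shift [ 6.6 -8.6 79.1] turn [ 0.001 -0.026 -0.025]
```

Call:
{"fn": "apply_moves", "kwargs": {"rows": [{"x": 7,"y": -8,"z": 30,"rx": 0,"ry": 0,"rz": 0,"claw": 0},{"x": 7,"y": -8,"z": 60,"rx": 0,"ry": 0,"rz": 0,"claw": 0},{"x": 7,"y": -8,"z": 70,"rx": 0,"ry": 0,"rz": 0,"claw": 0},{"x": 7,"y": -8,"z": 78,"rx": 0,"ry": 0,"rz": 0,"claw": 0},{"x": 7,"y": -8,"z": 78,"rx": 0,"ry": 0,"rz": 0,"claw": 0}]}}

```text
time_s: 2.65
position: [0.5885, 0.0185, 0.0291]
tcp_rot: [[0.978, -0.21, 0.001], [-0.21, -0.978, -0.0], [0.001, -0.0, -1.0]]
force: [-0.1, 0.4, 0.1]
opening: 1.001
grasp_force: 0.0
```

Call:
{"fn": "apply_moves", "kwargs": {"rows": [{"x": 0,"y": 0,"z": 0,"rx": 0,"ry": 0,"rz": 0,"claw": 90},{"x": 0,"y": 0,"z": 0,"rx": 0,"ry": 0,"rz": 0,"claw": 90},{"x": 0,"y": 0,"z": 0,"rx": 0,"ry": 0,"rz": 0,"claw": 90},{"x": 0,"y": 0,"z": 0,"rx": 0,"ry": 0,"rz": 0,"claw": 90},{"x": 0,"y": 0,"z": 0,"rx": 0,"ry": 0,"rz": 0,"claw": 90}]}}

```text
time_s: 3.28
position: [0.5882, 0.019, 0.0285]
tcp_rot: [[0.978, -0.21, -0.0], [-0.21, -0.978, 0.0], [-0.0, -0.0, -1.0]]
force: [-0.9, 0.4, -1.0]
opening: 0.655
grasp_force: 0.0
```

```bash
python3 - <<'E'
from h import *
im,W=snap('side','s2.png'); im2,W2=snap('top')
c=cv2.convertScaleAbs(cv2.resize(im[160:230,220:320,::-1],None,fx=6,fy=6,interpolation=2),alpha=1.8)
d=cv2.convertScaleAbs(cv2.resize(im2[160:230,250:283,::-1],None,fx=6,fy=6,interpolation=2),alpha=2.2)
cv2.imwrite('pics/s2c.png',np.hstack([c,d]))
E
```

```text
(no output)
```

View pics/s2c.png

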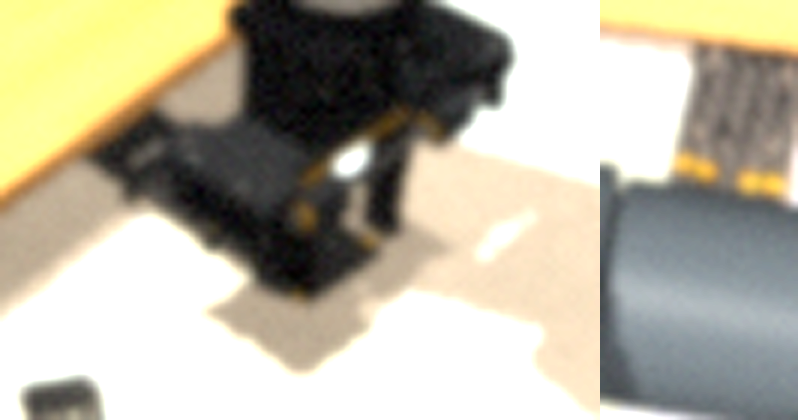

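```bash
python3 - <<'E'
from h import *
im,W=snap('side'); 
for v in range(196,214): print(v,[ '%d,%d,%d'%tuple(W[v,u]*1000) if np.isfinite(W[v,u,0]) else '-' for u in range(258,276,2)])
s=read_state(); print(s['opening'],s['grasp_force'],s['joint_positions'])
p=camera_params('side'); 
for n,q in(('Ltip',[.594,.047,.004]),('Rtip',[.582,-.009,.004]),('Lstud',[.594,.045,.0165])):
    c=np.array(p['orientation']).T@(np.array(q)-p['xyz']); print(n,p['cx']+p['fx']*c[0]/-c[2],p['cy']-p['fy']*c[1]/-c[2],p['D'])
E
```

```text
196 ['599,107,110', '587,115,122', '578,119,128', '573,116,129', '570,109,125', '573,94,113', '570,88,110', '564,85,110', '561,79,107']
197 ['601,104,103', '594,104,106', '581,114,120', '572,117,126', '569,111,122', '574,92,107', '570,87,105', '563,88,109', '561,79,103']
198 ['601,103,99', '595,103,102', '585,107,109', '573,116,121', '571,108,115', '571,97,108', '572,84,98', '566,83,100', '611,-6,15']
199 ['599,106,98', '592,107,102', '586,106,104', '572,118,119', '569,111,115', '592,61,69', '585,61,72', '565,85,98', '607,0,17']
200 ['-', '592,108,99', '584,110,104', '578,107,105', '570,110,110', '594,59,62', '586,59,66', '584,51,60', '600,11,24']
201 ['646,35,17', '637,36,21', '586,106,97', '578,108,101', '568,113,110', '594,58,57', '587,59,61', '586,48,54', '602,8,17']
202 ['644,38,16', '637,36,17', '630,36,21', '578,108,98', '569,112,105', '595,56,52', '585,62,60', '586,47,49', '597,16,20']
203 ['653,24,-3', '639,34,11', '627,40,20', '578,107,93', '569,111,100', '596,56,47', '588,56,51', '584,51,48', '595,19,19']
204 ['647,34,2', '641,30,3', '628,39,15', '618,42,22', '569,112,97',
[... 827 characters left out ...]
, '603,44,1', '599,37,-2', '593,35,0', '587,32,0']
212 ['629,62,-1', '622,60,0', '617,57,0', '612,52,-1', '607,49,0', '599,49,2', '597,41,-2', '591,39,-1', '584,38,1']
213 ['624,69,2', '620,63,0', '613,64,3', '610,56,-1', '603,55,0', '598,51,0', '592,49,1', '591,39,-5', '582,40,0']
0.6481689270524276 0.0 [-9.02636319e+00  4.36362688e+01  9.51680365e+01  3.41860104e-04
  4.12011414e+01  9.30772313e+01]
Ltip 269.95943282254916 211.87117755975157 [0.00375012 0.         0.         0.         0.        ]
Rtip 282.033743407948 203.31491747349685 [0.00375012 0.         0.         0.         0.        ]
Lstud 270.3273988659285 208.578345858259 [0.00375012 0.         0.         0.         0.        ]
```

Call:
{"fn": "apply_moves", "kwargs": {"rows": [{"x": 0,"y": 0,"z": 0,"rx": 0,"ry": 0,"rz": 0,"claw": 100},{"x": 0,"y": 0,"z": 0,"rx": 0,"ry": 0,"rz": 0,"claw": 110},{"x": 0,"y": 0,"z": 0,"rx": 0,"ry": 0,"rz": 0,"claw": 120},{"x": 0,"y": 0,"z": 0,"rx": 0,"ry": 0,"rz": 0,"claw": 120}]}}

```text
time_s: 3.92
position: [0.5881, 0.0189, 0.0285]
tcp_rot: [[0.978, -0.21, -0.0], [-0.21, -0.978, 0.0], [-0.0, 0.0, -1.0]]
force: [0.6, -0.5, 0.4]
opening: 0.532
grasp_force: 0.0
```

```bash
python3 - <<'E'
from h import *
im,W=snap('side','s3.png'); im0=cv2.imread('pics/s1.png')[...,::-1]
c=cv2.convertScaleAbs(cv2.resize(im[185:220,255:300,::-1],None,fx=12,fy=12,interpolation=cv2.INTER_CUBIC),alpha=2.5,beta=10)
c0=cv2.convertScaleAbs(cv2.resize(im0[185:220,275:300,::-1],None,fx=8,fy=8,interpolation=cv2.INTER_CUBIC),alpha=2.5)
cv2.imwrite('pics/s3c.png',c)
hsv=cv2.cvtColor(im,cv2.COLOR_RGB2HSV)
for v in range(192,214):
    print(v,' '.join('%3d'%(int(im[v,u,0])-int(im[v,u,2])) for u in range(260,292)))
E
```

```text
192   1   1   1   3   1   1   0   0   7  28  39  33  23   8   2   1   3   1  -4   2   3   0  -3   0   5  13  23  29  30  33  30  31
193  -2  -1   0   0  -2  -2   1  -1  11  32  47  49  41  22   4   3   0  -1   0   2   0  -4   2   4   4  14  22  30  32  33  32  33
194   1  -4   0  -2  -2  -1   0   3  11  25  38  44  50  35  15   2   1   6   6   6   4   0   0  -1   7  15  23  29  32  31  31  32
195  -1  -2  -1  -1  -1   0  -2   1   8  11  22  33  43  36  15   3   5  11  11  10   4   3   3   2   8  13  22  27  32  33  32  32
196  -1  -3   0  -1   1  -5   4   0   5   6  10  21  32  29  10   5   7  14  16  11   5   7   1   3   4  12  20  26  28  28  32  32
197  -2   3   3   0  -2   0   0   0   1   3   8  16  21  14   3   3   5  14  14  12   5   5   3   1   7  15  19  25  26  26  29  31
198   2   1  -2   1   2   3  -1   0   3   3   3   5  11   0   0  -1   5   6   9   8   8  13   9   5   8  14  19  21  25  25  26  30
199   4   3   4   0   0  -1   3   4  -2   0  -4  -1   0   3   4   3   5   2   4   8  22  27  24  11  12  17  22  23  22  25  24  26
200   2  -1  -1   3   2   1   3  -5   0  -2 
[... 1103 characters left out ...]
  24  24  25  26  25  24  22  24  26  25
209  23  23  23  23  21  19  16  19  30  44  48  30  18  16  21  22  22  24  23  24  25  25  26  25  26  25  23  18  15  15  16  15
210  24  24  23  24  22  22  22  22  25  33  34  24  19  22  21  23  24  24  24  25  27  28  28  27  24  20  16  12   8   7   5   7
211  24  23  23  24  23  24  22  21  24  25  25  22  22  24  23  24  23  22  24  27  29  30  29  22  16  11   9   8   6   4   3   5
212  23  22  23  23  23  22  23  23  23  23  22  24  22  23  25  24  24  24  24  27  29  31  27  16   9   6   5   6   2   2   2   3
213  22  24  22  22  23  23  25  23  22  23  23  24  23  24  25  24  23  24  26  25  26  27  22  12   4   4   4   3   2   1   0   2
```

View pics/s3c.png

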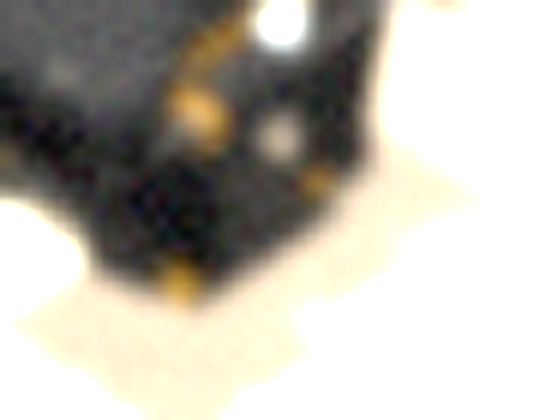

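Call:
{"fn": "apply_moves", "kwargs": {"rows": [{"x": 0,"y": 0,"z": 0,"rx": 0,"ry": 0,"rz": 0,"claw": 0},{"x": 0,"y": 0,"z": 0,"rx": 0,"ry": 0,"rz": 0,"claw": 0},{"x": 0,"y": 0,"z": 0,"rx": 0,"ry": 0,"rz": 0,"claw": 0},{"x": 0,"y": 0,"z": 0,"rx": 0,"ry": 0,"rz": 0,"claw": 0}]}}

```text
time_s: 4.47
position: [0.5882, 0.0189, 0.0285]
tcp_rot: [[0.978, -0.21, 0.0], [-0.21, -0.978, 0.0], [0.0, -0.0, -1.0]]
force: [-0.0, 0.8, 0.2]
opening: 0.898
grasp_force: 0.0
```

```bash
python3 - <<'E'
from h import *
D=[]
for i in range(5):
    im,d=capture('side'); D.append(d)
W=world('side',np.median(D,0))
w=W[180:225,240:300]
m=(w[...,1]>.05)&(w[...,1]<.09)&(w[...,2]>.006)&(w[...,0]>.57)&(w[...,0]<.62)
vs,us=np.nonzero(m)
for v in sorted(set(vs)): 
    k=w[v][m[v]]; print(v+180,(us[vs==v]+240).min(),(us[vs==v]+240).max(),len(k),(k.mean(0)*1000).round(0))
s=read_state();print(s['opening'],s['position'])
E
```

```text
180 259 276 18 [593.  66. 145.]
181 258 276 19 [593.  68. 142.]
182 258 276 19 [592.  70. 141.]
183 256 276 21 [593.  73. 139.]
184 257 275 19 [592.  76. 137.]
185 260 275 16 [586.  76. 136.]
186 263 276 14 [580.  75. 134.]
187 265 275 11 [577.  77. 133.]
188 268 274 7 [575.  75. 129.]
189 269 272 4 [576.  76. 126.]
190 270 272 3 [576.  73. 120.]
191 270 272 3 [575.  75. 118.]
192 270 272 3 [572.  79. 118.]
193 270 270 1 [573.  83. 117.]
194 269 269 1 [573.  90. 118.]
202 268 269 2 [587.  68.  64.]
203 263 269 3 [594.  68.  57.]
204 263 269 6 [595.  69.  53.]
205 263 269 7 [596.  69.  49.]
206 263 269 7 [596.  68.  44.]
207 263 269 7 [596.  67.  39.]
208 263 269 7 [597.  67.  35.]
209 264 269 6 [594.  68.  32.]
210 265 270 6 [592.  65.  27.]
211 267 268 2 [589.  71.  29.]
0.9927335210794925 [0.58815656 0.01893367 0.02845719]
```

The depth shows the fingertips about 22 mm higher than the pose reading implies, and the gripper body is about 20 mm high too, which is why the grasp closed above the studs. I'll descend carefully in steps and watch the force.

Call:
{"fn": "apply_moves", "kwargs": {"rows": [{"x": 0,"y": 0,"z": 5,"rx": 0,"ry": 0,"rz": 0,"claw": 0},{"x": 0,"y": 0,"z": 9,"rx": 0,"ry": 0,"rz": 0,"claw": 0},{"x": 0,"y": 0,"z": 12,"rx": 0,"ry": 0,"rz": 0,"claw": 0},{"x": 0,"y": 0,"z": 14,"rx": 0,"ry": 0,"rz": 0,"claw": 0},{"x": 0,"y": 0,"z": 14,"rx": 0,"ry": 0,"rz": 0,"claw": 0}]}}

```text
time_s: 5.35
position: [0.588, 0.019, 0.0142]
tcp_rot: [[0.978, -0.21, -0.0], [-0.21, -0.978, 0.0], [-0.0, 0.0, -1.0]]
force: [-0.3, -0.4, 0.9]
opening: 0.998
grasp_force: 0.0
```

```bash
cat >> h.py <<'E'
def finger(y0,y1,x0,x1):
    D=[capture('side')[1] for i in range(5)]
    w=world('side',np.median(D,0)); m=(w[...,1]>y0)&(w[...,1]<y1)&(w[...,2]>.007)&(w[...,0]>x0)&(w[...,0]<x1)
    for v in np.nonzero(m.any(1))[0][-9:]:
        k=w[v][m[v]]; print(v,np.nonzero(m[v])[0][[0,-1]],len(k),(k.mean(0)*1000).round(0))
E
python3 - <<'E'
from h import *
finger(.05,.09,.57,.62)
E
```

```text
207 [263 268] 4 [596.  72.  43.]
208 [263 268] 6 [596.  72.  38.]
209 [263 270] 8 [594.  68.  32.]
210 [263 270] 8 [595.  67.  27.]
211 [263 269] 7 [595.  69.  24.]
212 [263 269] 7 [596.  69.  19.]
213 [264 269] 6 [593.  69.  17.]
214 [266 269] 4 [590.  69.  14.]
215 [267 268] 2 [589.  71.  12.]
```

Call:
{"fn": "apply_moves", "kwargs": {"rows": [{"x": 0,"y": 0,"z": 3,"rx": 0,"ry": 0,"rz": 0,"claw": 0},{"x": 0,"y": 0,"z": 5,"rx": 0,"ry": 0,"rz": 0,"claw": 0},{"x": 0,"y": 0,"z": 5,"rx": 0,"ry": 0,"rz": 0,"claw": 60},{"x": 0,"y": 0,"z": 5,"rx": 0,"ry": 0,"rz": 0,"claw": 95},{"x": 0,"y": 0,"z": 5,"rx": 0,"ry": 0,"rz": 0,"claw": 95},{"x": 0,"y": 0,"z": 5,"rx": 0,"ry": 0,"rz": 0,"claw": 95}]}}

```text
time_s: 6.35
position: [0.588, 0.0191, 0.0095]
tcp_rot: [[0.978, -0.209, -0.0], [-0.209, -0.978, 0.0], [-0.0, -0.0, -1.0]]
force: [-0.5, 1.4, -0.2]
opening: 0.706
grasp_force: 30.0
```

Call:
{"fn": "apply_moves", "kwargs": {"rows": [{"x": -10,"y": 0,"z": 0,"rx": 0,"ry": 0,"rz": 0,"claw": 95},{"x": -30,"y": 0,"z": 0,"rx": 0,"ry": 0,"rz": 0,"claw": 95},{"x": -55,"y": 0,"z": 0,"rx": 0,"ry": 0,"rz": 0,"claw": 95},{"x": -80,"y": 0,"z": 0,"rx": 0,"ry": 0,"rz": 0,"claw": 95},{"x": -105,"y": 0,"z": 0,"rx": 0,"ry": 0,"rz": 0,"claw": 95},{"x": -130,"y": 0,"z": 0,"rx": 0,"ry": 0,"rz": 0,"claw": 95},{"x": -150,"y": 0,"z": 0,"rx": 0,"ry": 0,"rz": 0,"claw": 95},{"x": -160,"y": 0,"z": 0,"rx": 0,"ry": 0,"rz": 0,"claw": 95},{"x": -165,"y": 0,"z": 0,"rx": 0,"ry": 0,"rz": 0,"claw": 95},{"x": -165,"y": 0,"z": 0,"rx": 0,"ry": 0,"rz": 0,"claw": 95}]}}

```text
time_s: 7.6
position: [0.4278, 0.0534, 0.0095]
tcp_rot: [[0.978, -0.21, 0.002], [-0.21, -0.978, -0.0], [0.002, -0.0, -1.0]]
force: [3.1, -1.7, 0.3]
opening: 0.705
grasp_force: 30.0
```

Call:
{"fn": "apply_moves", "kwargs": {"rows": [{"x": 0,"y": 0,"z": 0,"rx": 0,"ry": 0,"rz": 0,"claw": 0},{"x": 0,"y": 0,"z": 0,"rx": 0,"ry": 0,"rz": 0,"claw": 0},{"x": 0,"y": 0,"z": 0,"rx": 0,"ry": 0,"rz": 0,"claw": 0},{"x": 0,"y": 0,"z": -20,"rx": 0,"ry": 0,"rz": 0,"claw": 0},{"x": 0,"y": 0,"z": -70,"rx": 0,"ry": 0,"rz": 0,"claw": 0},{"x": 50,"y": 0,"z": -100,"rx": 0,"ry": 0,"rz": 0,"claw": 0},{"x": 90,"y": 0,"z": -100,"rx": 0,"ry": 0,"rz": 0,"claw": 0},{"x": 90,"y": 0,"z": -100,"rx": 0,"ry": 0,"rz": 0,"claw": 0}]}}

```text
time_s: 8.6
position: [0.5181, 0.0338, 0.1102]
tcp_rot: [[0.978, -0.21, 0.005], [-0.21, -0.978, -0.001], [0.005, -0.0, -1.0]]
force: [-0.3, -0.2, -0.4]
opening: 1.003
grasp_force: 0.0
```

```bash
python3 - <<'E'
from h import *
print(read_state()['position'])
im,W=snap('side','s4.png'); im2,W2=snap('top','t4.png')
c=cv2.convertScaleAbs(cv2.resize(im[150:270,200:330,::-1],None,fx=4,fy=4,interpolation=2),alpha=2)
d=cv2.convertScaleAbs(cv2.resize(im2[150:270,235:300,::-1],None,fx=4,fy=4,interpolation=2),alpha=2.2)
cv2.imwrite('pics/s4c.png',np.hstack([c,d]))
E
```

```text
[0.5181491  0.03378469 0.11018025]
```

View pics/s4c.png

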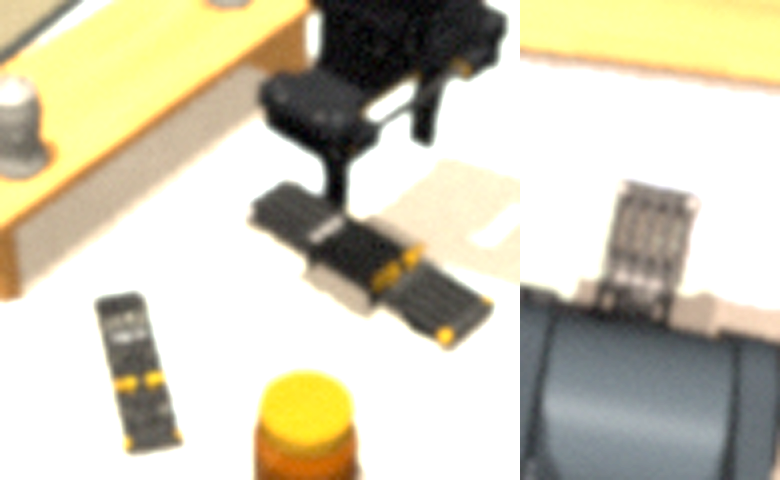

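The trivet is clear of the shelf. The steel studs are at top-view pixels (261.5,196.5) and (278,199.3), and the brass studs at side-view pixels (311.5,233.3) and (321.5,225.5).

```bash
python3 - <<'E'
from h import *
f=lambda n,a,b:(ray(n,*a,.0165),ray(n,*b,.0165))
for n,a,b in(('top',(261.5,196.5),(278,199.25)),('side',(311.5,233.25),(321.5,225.5))):
    p,q=f(n,a,b);d=p-q;print(n,((p+q)/2).round(4),np.hypot(*d[:2]).round(4),np.degrees(np.arctan2(-d[0],d[1])).round(1))
W=world('top',capture('top')[1]);w=W[190:232,250:290];k=w[(w[...,2]>.014)&(w[...,2]<.03)]
r=cv2.minAreaRect((k[:,:2]*1000).astype(np.float32));print(r,cv2.boxPoints(r).round(0).tolist())
e=np.radians(-12);print('expected inner from tcp', .4278+.202*np.cos(e), .0534+.202*np.sin(e))
to([.6245,.0115,.03],-12)
E
```

```text
top [0.6284 0.0081 0.0165] 0.0479 -9.0
side [0.4292 0.0515 0.0165] 0.0465 -13.5
((586.6781005859375, 20.497764587402344), (62.09147262573242, 94.1236572265625), 77.36297607421875) [[534.0, 0.0], [626.0, -20.0], [639.0, 40.0], [548.0, 61.0]]
expected inner from tcp 0.6253858153482288 0.011401838454812616
t 8.75 tcp [0.5121 0.0351 0.1086] shift [115.2  -0.5  78. ] turn [ 0.003  0.048 -0.017]
```

Call:
{"fn": "apply_moves", "kwargs": {"rows": [{"x": 55,"y": 0,"z": 0,"rx": 0,"ry": 0,"rz": 0,"claw": 0},{"x": 105,"y": 0,"z": 0,"rx": 0,"ry": 0,"rz": 0,"claw": 0},{"x": 113,"y": 0,"z": 40,"rx": 0,"ry": 0,"rz": 0,"claw": 0},{"x": 113,"y": 0,"z": 80,"rx": 0,"ry": 0,"rz": 0,"claw": 0},{"x": 113,"y": 0,"z": 95,"rx": 0,"ry": 0,"rz": 0,"claw": 0},{"x": 113,"y": 0,"z": 100,"rx": 0,"ry": 0,"rz": 0,"claw": 0},{"x": 113,"y": 0,"z": 100,"rx": 0,"ry": 0,"rz": 0,"claw": 60},{"x": 113,"y": 0,"z": 100,"rx": 0,"ry": 0,"rz": 0,"claw": 95},{"x": 113,"y": 0,"z": 100,"rx": 0,"ry": 0,"rz": 0,"claw": 95},{"x": 113,"y": 0,"z": 100,"rx": 0,"ry": 0,"rz": 0,"claw": 95}]}}

```text
time_s: 10.0
position: [0.6261, 0.011, 0.0106]
tcp_rot: [[0.978, -0.21, 0.002], [-0.21, -0.978, -0.0], [0.002, -0.0, -1.0]]
force: [-0.3, 0.1, 4.2]
opening: 0.701
grasp_force: 30.0
```

Call:
{"fn": "apply_moves", "kwargs": {"rows": [{"x": 0,"y": 0,"z": -8,"rx": 0,"ry": 0,"rz": 0,"claw": 95},{"x": -1,"y": 0,"z": -16,"rx": 0,"ry": 0,"rz": 0,"claw": 95},{"x": -3,"y": 0,"z": -24,"rx": 0,"ry": 0,"rz": 0,"claw": 95},{"x": -6,"y": 0,"z": -32,"rx": 0,"ry": 0,"rz": 0,"claw": 95},{"x": -15,"y": 0,"z": -45,"rx": 0,"ry": 0,"rz": 0,"claw": 95},{"x": -27,"y": 0,"z": -56,"rx": 0,"ry": 0,"rz": 0,"claw": 95},{"x": -41,"y": 0,"z": -63,"rx": 0,"ry": 0,"rz": 0,"claw": 95},{"x": -57,"y": 0,"z": -66,"rx": 0,"ry": 0,"rz": 0,"claw": 95}]}}

```text
time_s: 11.0
position: [0.5699, 0.0229, 0.0772]
tcp_rot: [[0.978, -0.21, 0.004], [-0.21, -0.978, -0.001], [0.004, -0.0, -1.0]]
force: [1.9, -1.3, 0.0]
opening: 0.704
grasp_force: 30.0
```

```bash
python3 - <<'E'
from h import *
s=read_state();print(s['position'],s['force'],s['opening'])
im,W=snap('side')
c=cv2.convertScaleAbs(cv2.resize(im[150:270,220:350,::-1],None,fx=4,fy=4,interpolation=2),alpha=2)
cv2.imwrite('pics/s5c.png',c)
E
```

```text
[0.56994307 0.02285584 0.07716008] [ 1.94488303 -1.29480728  0.02756549] 0.7035494314802223
```

View pics/s5c.png

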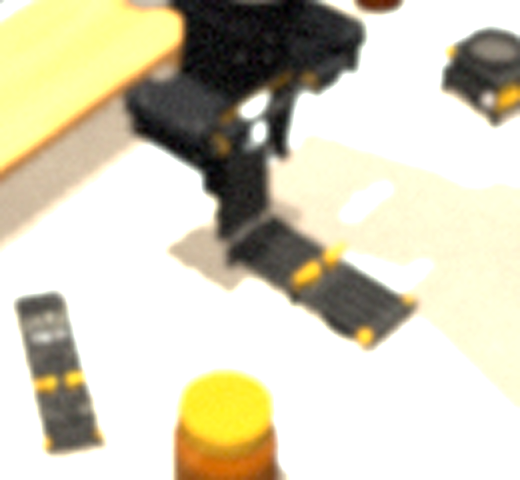

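The inner leaf stands upright and the middle leaf is flat on the counter, so I'll continue the arc.

Call:
{"fn": "apply_moves", "kwargs": {"rows": [{"x": -8,"y": 0,"z": 0,"rx": 0,"ry": 0,"rz": 0,"claw": 95},{"x": -17,"y": 0,"z": 1,"rx": 0,"ry": 0,"rz": 0,"claw": 95},{"x": -32,"y": 0,"z": 6,"rx": 0,"ry": 0,"rz": 0,"claw": 95},{"x": -46,"y": 0,"z": 15,"rx": 0,"ry": 0,"rz": 0,"claw": 95},{"x": -56,"y": 0,"z": 27,"rx": 0,"ry": 0,"rz": 0,"claw": 95},{"x": -63,"y": 0,"z": 39,"rx": 0,"ry": 0,"rz": 0,"claw": 95},{"x": -66,"y": 0,"z": 48,"rx": 0,"ry": 0,"rz": 0,"claw": 95},{"x": -67,"y": 0,"z": 54,"rx": 0,"ry": 0,"rz": 0,"claw": 95},{"x": -67,"y": 0,"z": 55,"rx": 0,"ry": 0,"rz": 0,"claw": 95}]}}

```text
time_s: 12.18
position: [0.5008, 0.0378, 0.0197]
tcp_rot: [[0.978, -0.21, -0.007], [-0.21, -0.978, 0.001], [-0.007, 0.0, -1.0]]
force: [-4.5, 3.8, 1.5]
opening: 0.707
grasp_force: 30.0
```

Call:
{"fn": "apply_moves", "kwargs": {"rows": [{"x": 0,"y": 0,"z": 0,"rx": 0,"ry": 0,"rz": 0,"claw": 40},{"x": 0,"y": 0,"z": 0,"rx": 0,"ry": 0,"rz": 0,"claw": 0},{"x": 0,"y": 0,"z": 0,"rx": 0,"ry": 0,"rz": 0,"claw": 0},{"x": 0,"y": 0,"z": -20,"rx": 0,"ry": 0,"rz": 0,"claw": 0},{"x": 0,"y": 0,"z": -70,"rx": 0,"ry": 0,"rz": 0,"claw": 0},{"x": 40,"y": 0,"z": -100,"rx": 0,"ry": 0,"rz": 0,"claw": 0},{"x": 100,"y": 0,"z": -100,"rx": 0,"ry": 0,"rz": 0,"claw": 0},{"x": 150,"y": 0,"z": -100,"rx": 0,"ry": 0,"rz": 0,"claw": 0},{"x": 150,"y": 0,"z": -100,"rx": 0,"ry": 0,"rz": 0,"claw": 0}]}}

```text
time_s: 13.3
position: [0.6556, 0.0037, 0.1213]
tcp_rot: [[0.977, -0.211, 0.007], [-0.211, -0.978, -0.002], [0.007, -0.0, -1.0]]
force: [-0.4, 1.2, 1.1]
opening: 1.0
grasp_force: 0.0
```

```bash
python3 - <<'E'
from h import *
print(read_state()['position'])
im,W=snap('side'); im2,W2=snap('top')
c=cv2.convertScaleAbs(cv2.resize(im[170:260,240:350,::-1],None,fx=4,fy=4,interpolation=2),alpha=2)
d=cv2.convertScaleAbs(cv2.resize(im2[200:290,230:310,::-1],None,fx=4,fy=4,interpolation=2),alpha=2.2)
cv2.imwrite('pics/s6c.png',np.hstack([c,d]))
E
```

```text
[0.65561662 0.00373255 0.12126866]
```

View pics/s6c.png

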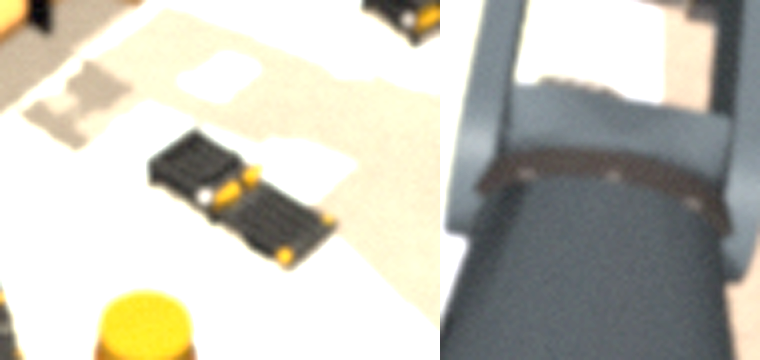

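The inner leaf is folded, with its steel stud visible at crop (206,195). The outer leaf is still open and its brass studs haven't moved: crop (285,257) and (328,217). Next I'll grasp the brass studs.

Call:
{"fn": "apply_moves", "kwargs": {"rows": [{"x": -50,"y": 0,"z": 0,"rx": 0,"ry": 0,"rz": 0,"claw": 0},{"x": -110,"y": 0,"z": 0,"rx": 0,"ry": 0,"rz": 0,"claw": 0},{"x": -170,"y": 0,"z": 0,"rx": 0,"ry": 0,"rz": 0,"claw": 0},{"x": -220,"y": 0,"z": 10,"rx": 0,"ry": 0,"rz": 0,"claw": 0},{"x": -228,"y": 0,"z": 50,"rx": 0,"ry": 0,"rz": 0,"claw": 0},{"x": -228,"y": 0,"z": 90,"rx": 0,"ry": 0,"rz": 0,"claw": 0},{"x": -228,"y": 0,"z": 106,"rx": 0,"ry": 0,"rz": 0,"claw": 0},{"x": -228,"y": 0,"z": 111,"rx": 0,"ry": 0,"rz": 0,"claw": 0},{"x": -228,"y": 0,"z": 111,"rx": 0,"ry": 0,"rz": 0,"claw": 60},{"x": -228,"y": 0,"z": 111,"rx": 0,"ry": 0,"rz": 0,"claw": 95}]}}

```text
time_s: 14.65
position: [0.428, 0.0534, 0.0103]
tcp_rot: [[0.978, -0.209, 0.001], [-0.209, -0.978, -0.0], [0.001, -0.0, -1.0]]
force: [0.6, -0.4, 1.0]
opening: 0.854
grasp_force: 0.0
```

Call:
{"fn": "apply_moves", "kwargs": {"rows": [{"x": 0,"y": 0,"z": 0,"rx": 0,"ry": 0,"rz": 0,"claw": 95},{"x": 0,"y": 0,"z": 0,"rx": 0,"ry": 0,"rz": 0,"claw": 95}]}}

```text
time_s: 14.9
position: [0.4282, 0.0534, 0.0099]
tcp_rot: [[0.978, -0.21, 0.001], [-0.21, -0.978, -0.0], [0.001, -0.0, -1.0]]
force: [0.2, 1.4, 0.5]
opening: 0.704
grasp_force: 30.0
```

Call:
{"fn": "apply_moves", "kwargs": {"rows": [{"x": -1,"y": 0,"z": -6,"rx": 0,"ry": 0,"rz": 0,"claw": 95},{"x": -1.5,"y": 0,"z": -12,"rx": 0,"ry": 0,"rz": 0,"claw": 95},{"x": -1,"y": 0,"z": -23,"rx": 0,"ry": 0,"rz": 0,"claw": 95},{"x": 1,"y": 0,"z": -35,"rx": 0,"ry": 0,"rz": 0,"claw": 95},{"x": 9,"y": 0,"z": -51,"rx": 0,"ry": 0,"rz": 0,"claw": 95},{"x": 20,"y": 0,"z": -65,"rx": 0,"ry": 0,"rz": 0,"claw": 95},{"x": 34,"y": 0,"z": -75,"rx": 0,"ry": 0,"rz": 0,"claw": 95},{"x": 51,"y": 0,"z": -81,"rx": 0,"ry": 0,"rz": 0,"claw": 95}]}}

```text
time_s: 15.9
position: [0.4746, 0.0432, 0.0914]
tcp_rot: [[0.978, -0.21, -0.006], [-0.21, -0.978, 0.001], [-0.006, 0.0, -1.0]]
force: [-0.9, 1.5, -2.9]
opening: 0.702
grasp_force: 30.0
```

Call:
{"fn": "apply_moves", "kwargs": {"rows": [{"x": 9,"y": 0,"z": -1,"rx": 0,"ry": 0,"rz": 0,"claw": 95},{"x": 18,"y": 0,"z": -1,"rx": 0,"ry": 0,"rz": 0,"claw": 95},{"x": 35,"y": 0,"z": 1,"rx": 0,"ry": 0,"rz": 0,"claw": 95},{"x": 51,"y": 0,"z": 9,"rx": 0,"ry": 0,"rz": 0,"claw": 95},{"x": 65,"y": 0,"z": 20,"rx": 0,"ry": 0,"rz": 0,"claw": 95},{"x": 72,"y": 0,"z": 28,"rx": 0,"ry": 0,"rz": 0,"claw": 95},{"x": 77,"y": 0,"z": 38,"rx": 0,"ry": 0,"rz": 0,"claw": 95},{"x": 80,"y": 0,"z": 46,"rx": 0,"ry": 0,"rz": 0,"claw": 95},{"x": 81,"y": 0,"z": 50,"rx": 0,"ry": 0,"rz": 0,"claw": 95},{"x": 81,"y": 0,"z": 50,"rx": 0,"ry": 0,"rz": 0,"claw": 95}]}}

```text
time_s: 17.15
position: [0.5581, 0.0254, 0.04]
tcp_rot: [[0.978, -0.21, 0.002], [-0.21, -0.978, -0.0], [0.002, -0.0, -1.0]]
force: [5.0, -0.8, 1.5]
opening: 0.708
grasp_force: 30.0
```

```bash
python3 - <<'E'
from h import *
im,W=snap('side')
c=cv2.convertScaleAbs(cv2.resize(im[130:270,220:370,::-1],None,fx=4,fy=4,interpolation=2),alpha=2)
cv2.imwrite('pics/s7c.png',c)
E
```

```text
(no output)
```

View pics/s7c.png

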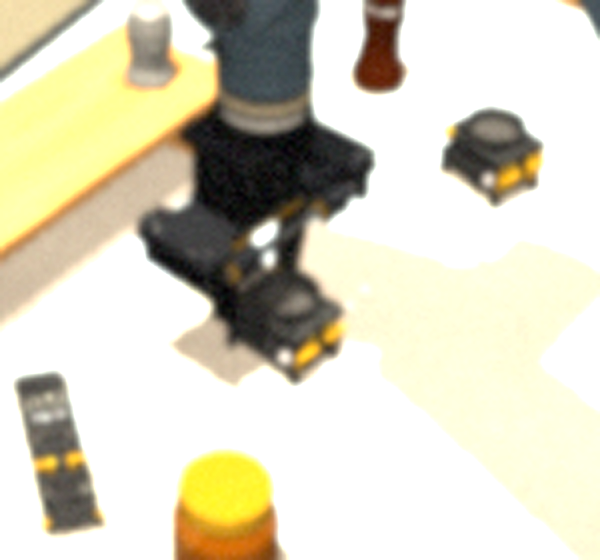

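Both leaves are folded over. I'll release, rise, and measure where the block and the spare are from depth.

Call:
{"fn": "apply_moves", "kwargs": {"rows": [{"x": 0,"y": 0,"z": 0,"rx": 0,"ry": 0,"rz": 0,"claw": 40},{"x": 0,"y": 0,"z": 0,"rx": 0,"ry": 0,"rz": 0,"claw": 0},{"x": 0,"y": 0,"z": 0,"rx": 0,"ry": 0,"rz": 0,"claw": 0},{"x": 0,"y": 0,"z": -20,"rx": 0,"ry": 0,"rz": 0,"claw": 0},{"x": 0,"y": 0,"z": -70,"rx": 0,"ry": 0,"rz": 0,"claw": 0},{"x": 0,"y": 0,"z": -120,"rx": 0,"ry": 0,"rz": 0,"claw": 0},{"x": 0,"y": 0,"z": -120,"rx": 0,"ry": 0,"rz": 0,"claw": 0}]}}

```text
time_s: 18.08
position: [0.5589, 0.0254, 0.1642]
tcp_rot: [[0.978, -0.209, 0.007], [-0.209, -0.978, -0.001], [0.008, -0.0, -1.0]]
force: [-0.7, 0.2, -0.7]
opening: 1.0
grasp_force: 0.0
```

```bash
cat > meas.py <<'E'
from h import *
def pts(cams,c,r,z0,z1):
    out=[]
    for n in cams:
        d=np.median([capture(n)[1] for _ in range(5)],0); W=world(n,d).reshape(-1,3)
        out.append(W[(np.hypot(W[:,0]-c[0],W[:,1]-c[1])<r)&(W[:,2]>z0)&(W[:,2]<z1)])
    return out
def show(n,k):
    if len(k)<5: print(n,len(k));return
    q=(k[:,:2]*1000).astype(np.float32); print(n,len(k),'z',np.median(k[:,2]).round(4),'circ',cv2.minEnclosingCircle(q),'rect',cv2.minAreaRect(q))
E
python3 - <<'E'
from meas import *
for nm,c,cams in(('block',(.529,.0316),['side']),('spare',(.482,-.258),['side','top'])):
    for n,k in zip(cams,pts(cams,c,.055,.02,.075)):
        show(nm+n+' ring',k[k[:,2]>.0575]); show(nm+n+' top',k[k[:,2]>.046])
to([.529,.0316,.0095],-12)
E
```

```text
blockside ring 65 z 0.0611 circ ((528.3783569335938, 32.078125), 28.18513298034668) rect ((528.1917724609375, 32.09947967529297), (51.722145080566406, 53.05841064453125), 51.958457946777344)
blockside top 332 z 0.0513 circ ((527.79150390625, 33.63581085205078), 43.188209533691406) rect ((528.36474609375, 33.55439758300781), (58.662689208984375, 72.25979614257812), 78.46525573730469)
spareside ring 50 z 0.0607 circ ((480.7859802246094, -258.1090393066406), 27.571453094482422) rect ((481.2365417480469, -257.0109558105469), (51.957786560058594, 51.09999465942383), 63.51815414428711)
spareside top 239 z 0.0515 circ ((480.3958435058594, -257.5408020019531), 45.431644439697266) rect ((481.16326904296875, -256.0181884765625), (59.31884765625, 72.8709945678711), 67.68052673339844)
sparetop ring 104 z 0.0623 circ ((482.0770263671875, -257.7589416503906), 27.423166275024414) rect ((481.9027099609375, -258.55255126953125), (52.06138610839844, 53.21929931640625), 0.39453062415122986)
sparetop top 530 z 0.0522 circ ((483.72833251953125, -256.9700927734375), 44.201171875) rect ((482.48065185546875, -258.0242614746094), (60.747032165527344, 72.40615844726562), 67.25776672363281)
t 18.82 tcp [0.5568 0.0256 0.1603] shift [-28.4   0.  150.8] turn [ 0.     0.002 -0.018]
```

Call:
{"fn": "apply_moves", "kwargs": {"rows": [{"x": -28.5,"y": 0,"z": 40,"rx": 0,"ry": 0,"rz": 0,"claw": 0},{"x": -28.5,"y": 0,"z": 85,"rx": 0,"ry": 0,"rz": 0,"claw": 0},{"x": -28.5,"y": 0,"z": 120,"rx": 0,"ry": 0,"rz": 0,"claw": 0},{"x": -28.5,"y": 0,"z": 140,"rx": 0,"ry": 0,"rz": 0,"claw": 0},{"x": -28.5,"y": 0,"z": 151,"rx": 0,"ry": 0,"rz": 0,"claw": 0},{"x": -28.5,"y": 0,"z": 151,"rx": 0,"ry": 0,"rz": 0,"claw": 0},{"x": -28.5,"y": 0,"z": 151,"rx": 0,"ry": 0,"rz": 0,"claw": 70},{"x": -28.5,"y": 0,"z": 151,"rx": 0,"ry": 0,"rz": 0,"claw": 125},{"x": -28.5,"y": 0,"z": 151,"rx": 0,"ry": 0,"rz": 0,"claw": 125},{"x": -28.5,"y": 0,"z": 151,"rx": 0,"ry": 0,"rz": 0,"claw": 125}]}}

```text
time_s: 20.08
position: [0.5292, 0.0317, 0.0098]
tcp_rot: [[0.978, -0.21, 0.001], [-0.21, -0.978, -0.0], [0.001, -0.0, -1.0]]
force: [0.1, -0.2, 2.4]
opening: 0.64
grasp_force: 30.0
```

Call:
{"fn": "apply_moves", "kwargs": {"rows": [{"x": 0,"y": 0,"z": 0,"rx": 0,"ry": 0,"rz": 0,"claw": 125},{"x": 0,"y": 0,"z": 0,"rx": 0,"ry": 0,"rz": 0,"claw": 125}]}}

```text
time_s: 20.32
position: [0.5292, 0.0317, 0.0098]
tcp_rot: [[0.978, -0.21, 0.001], [-0.21, -0.978, -0.0], [0.001, -0.0, -1.0]]
force: [-0.6, 0.2, 4.8]
opening: 0.64
grasp_force: 30.0
```

Call:
{"fn": "apply_moves", "kwargs": {"rows": [{"x": 0,"y": 0,"z": -5,"rx": 0,"ry": 0,"rz": 0,"claw": 125},{"x": 0,"y": 0,"z": -15,"rx": 0,"ry": 0,"rz": 0,"claw": 125},{"x": 0,"y": 0,"z": -30,"rx": 0,"ry": 0,"rz": 0,"claw": 125},{"x": 0,"y": 0,"z": -50,"rx": 0,"ry": 0,"rz": 0,"claw": 125},{"x": 0,"y": 0,"z": -70,"rx": 0,"ry": 0,"rz": 0,"claw": 125},{"x": 0,"y": 0,"z": -87,"rx": 0,"ry": 0,"rz": 0,"claw": 125},{"x": 0,"y": 0,"z": -97,"rx": 0,"ry": 0,"rz": 0,"claw": 125},{"x": 0,"y": 0,"z": -100,"rx": 0,"ry": 0,"rz": 0,"claw": 125},{"x": 0,"y": 0,"z": -100,"rx": 0,"ry": 0,"rz": 0,"claw": 125}]}}

```text
time_s: 21.45
position: [0.5287, 0.0317, 0.1093]
tcp_rot: [[0.978, -0.21, -0.001], [-0.21, -0.978, 0.0], [-0.001, 0.0, -1.0]]
force: [-0.4, 0.3, -7.4]
opening: 0.64
grasp_force: 30.0
```

Call:
{"fn": "apply_moves", "kwargs": {"rows": [{"x": 0.5,"y": 8,"z": 0,"rx": 0,"ry": 0,"rz": 0,"claw": 125},{"x": 1,"y": 28,"z": 0,"rx": 0,"ry": 0,"rz": 0.15,"claw": 125},{"x": 3,"y": 60,"z": 0,"rx": 0,"ry": 0,"rz": 0.35,"claw": 125},{"x": 5,"y": 100,"z": 0,"rx": 0,"ry": 0,"rz": 0.6,"claw": 125},{"x": 7,"y": 145,"z": 0,"rx": 0,"ry": 0,"rz": 0.85,"claw": 125},{"x": 9,"y": 190,"z": 0,"rx": 0,"ry": 0,"rz": 1.1,"claw": 125},{"x": 11,"y": 230,"z": 0,"rx": 0,"ry": 0,"rz": 1.35,"claw": 125},{"x": 13,"y": 263,"z": 0,"rx": 0,"ry": 0,"rz": 1.55,"claw": 125},{"x": 14,"y": 284,"z": 0,"rx": 0,"ry": 0,"rz": 1.7,"claw": 125},{"x": 14,"y": 293,"z": 0,"rx": 0,"ry": 0,"rz": 1.72,"claw": 125}]}}

```text
time_s: 22.7
position: [0.4808, -0.2588, 0.109]
tcp_rot: [[0.924, -0.383, -0.0], [-0.383, -0.924, 0.001], [-0.001, -0.0, -1.0]]
force: [0.6, -0.1, -8.2]
opening: 0.642
grasp_force: 30.0
```

Call:
{"fn": "apply_moves", "kwargs": {"rows": [{"x": 0,"y": 0,"z": 0,"rx": 0,"ry": 0,"rz": 0,"claw": 125},{"x": 0,"y": 0,"z": 0,"rx": 0,"ry": 0,"rz": 0,"claw": 125},{"x": 0,"y": 0,"z": 0,"rx": 0,"ry": 0,"rz": 0,"claw": 125}]}}

```text
time_s: 23.08
position: [0.4813, -0.2565, 0.1094]
tcp_rot: [[0.925, -0.38, -0.0], [-0.38, -0.925, 0.001], [-0.001, -0.0, -1.0]]
force: [-0.2, -0.4, -7.8]
opening: 0.637
grasp_force: 30.0
```

```bash
python3 - <<'E'
from meas import *
k=pts(['side'],(.482,-.258),.06,.01,.2)[0]
h=np.histogram(k[:,2],np.arange(.01,.2,.01));print(list(zip((h[1][:-1]*1000).round().astype(int).tolist(),h[0].tolist())))
for a,b in((.04,.056),(.056,.075),(.105,.145),(.13,.165),(.155,.17)): show((a,b),k[(k[:,2]>a)&(k[:,2]<b)])
to([.4815,-.2578,.11],-22.3)
E
```

```text
[(10, 43), (20, 82), (30, 50), (40, 73), (50, 157), (60, 32), (70, 0), (80, 0), (90, 0), (100, 28), (110, 56), (120, 73), (130, 56), (140, 69), (150, 99), (160, 23), (170, 10), (180, 36)]
(0.04, 0.056) 204 z 0.0506 circ ((479.8509826660156, -257.54620361328125), 45.50090789794922) rect ((480.2525939941406, -256.3555908203125), (58.92125701904297, 73.30357360839844), 68.65385437011719)
(0.056, 0.075) 58 z 0.0602 circ ((480.79351806640625, -256.3897399902344), 27.10568618774414) rect ((480.4559326171875, -256.8064270019531), (50.99720764160156, 51.15939712524414), 75.37176513671875)
(0.105, 0.145) 221 z 0.1258 circ ((478.287353515625, -253.12344360351562), 44.848487854003906) rect ((470.1791687011719, -243.01419067382812), (83.72328186035156, 61.31993865966797), 35.805965423583984)
(0.13, 0.165) 243 z 0.1499 circ ((473.0389099121094, -252.18438720703125), 43.60993194580078) rect ((467.476318359375, -250.51034545898438), (86.26976013183594, 56.5484619140625), 73.96399688720703)
(0.155, 0.17) 51 z 0.1595 circ ((473.41607666015625, -252.48233032226562), 43.722068786621094) rect ((472.5591125488281, -252.66098022460938), (83.80790710449219, 34.5605354309082), 87.16017150878906)
t 23.32 tcp [ 0.4814 -0.2575  0.1095] shift [ 0.2  0.3 -0.5] turn [-0.    -0.    -0.015]
```

Call:
{"fn": "apply_moves", "kwargs": {"rows": [{"x": 0,"y": 0,"z": 6,"rx": 0,"ry": 0,"rz": 0,"claw": 125},{"x": 0,"y": 0,"z": 16,"rx": 0,"ry": 0,"rz": 0,"claw": 125},{"x": 0,"y": 0,"z": 26,"rx": 0,"ry": 0,"rz": 0,"claw": 125},{"x": 0,"y": 0,"z": 32,"rx": 0,"ry": 0,"rz": 0,"claw": 125},{"x": 0,"y": 0,"z": 37,"rx": 0,"ry": 0,"rz": 0,"claw": 125},{"x": 0,"y": 0,"z": 41,"rx": 0,"ry": 0,"rz": 0,"claw": 125},{"x": 0,"y": 0,"z": 44,"rx": 0,"ry": 0,"rz": 0,"claw": 125},{"x": 0,"y": 0,"z": 44,"rx": 0,"ry": 0,"rz": 0,"claw": 125}]}}

```text
time_s: 24.32
position: [0.4813, -0.2579, 0.0654]
tcp_rot: [[0.924, -0.381, 0.0], [-0.381, -0.924, -0.0], [0.0, 0.0, -1.0]]
force: [0.3, -0.7, -6.9]
opening: 0.642
grasp_force: 30.0
```

Call:
{"fn": "apply_moves", "kwargs": {"rows": [{"x": 0,"y": 0,"z": 1,"rx": 0,"ry": 0,"rz": 0,"claw": 125},{"x": 0,"y": 0,"z": 2,"rx": 0,"ry": 0,"rz": 0,"claw": 125},{"x": 0,"y": 0,"z": 3,"rx": 0,"ry": 0,"rz": 0,"claw": 125},{"x": 0,"y": 0,"z": 4,"rx": 0,"ry": 0,"rz": 0,"claw": 125},{"x": 0,"y": 0,"z": 4,"rx": 0,"ry": 0,"rz": 0,"claw": 125}]}}

```text
time_s: 24.95
position: [0.4814, -0.2579, 0.062]
tcp_rot: [[0.924, -0.382, 0.0], [-0.382, -0.924, -0.0], [0.001, 0.0, -1.0]]
force: [-1.4, 0.2, -1.3]
opening: 0.64
grasp_force: 30.0
```

Call:
{"fn": "apply_moves", "kwargs": {"rows": [{"x": 0,"y": 0,"z": 0.7,"rx": 0,"ry": 0,"rz": 0,"claw": 125},{"x": 0,"y": 0,"z": 1,"rx": 0,"ry": 0,"rz": 0,"claw": 125},{"x": 0,"y": 0,"z": 1,"rx": 0,"ry": 0,"rz": 0,"claw": 125}]}}

```text
time_s: 25.32
position: [0.4816, -0.258, 0.0616]
tcp_rot: [[0.924, -0.381, 0.001], [-0.381, -0.924, -0.001], [0.001, 0.0, -1.0]]
force: [-3.4, 1.1, 5.7]
opening: 0.64
grasp_force: 30.0
```

Call:
{"fn": "apply_moves", "kwargs": {"rows": [{"x": 0,"y": 0,"z": 0,"rx": 0,"ry": 0,"rz": 0,"claw": 80},{"x": 0,"y": 0,"z": 0,"rx": 0,"ry": 0,"rz": 0,"claw": 40},{"x": 0,"y": 0,"z": 0,"rx": 0,"ry": 0,"rz": 0,"claw": 0},{"x": 0,"y": 0,"z": 0,"rx": 0,"ry": 0,"rz": 0,"claw": 0},{"x": 0,"y": 0,"z": 0,"rx": 0,"ry": 0,"rz": 0,"claw": 0},{"x": 0,"y": 0,"z": -20,"rx": 0,"ry": 0,"rz": 0,"claw": 0},{"x": 0,"y": 0,"z": -60,"rx": 0,"ry": 0,"rz": 0,"claw": 0},{"x": 0,"y": 0,"z": -110,"rx": 0,"ry": 0,"rz": 0,"claw": 0},{"x": 0,"y": 0,"z": -140,"rx": 0,"ry": 0,"rz": 0,"claw": 0},{"x": 0,"y": 0,"z": -140,"rx": 0,"ry": 0,"rz": 0,"claw": 0}]}}

```text
time_s: 26.58
position: [0.4827, -0.2589, 0.203]
tcp_rot: [[0.924, -0.381, 0.005], [-0.381, -0.924, -0.004], [0.006, 0.002, -1.0]]
force: [-0.3, 0.4, -0.4]
opening: 0.998
grasp_force: 0.0
```

Call:
{"fn": "apply_moves", "kwargs": {"rows": [{"x": 0,"y": -30,"z": -20,"rx": 0,"ry": 0,"rz": 0,"claw": 0},{"x": 0,"y": -80,"z": -20,"rx": 0,"ry": 0,"rz": 0,"claw": 0},{"x": 0,"y": -130,"z": -20,"rx": 0,"ry": 0,"rz": 0,"claw": 0},{"x": 0,"y": -180,"z": -20,"rx": 0,"ry": 0,"rz": 0,"claw": 0},{"x": 0,"y": -220,"z": -20,"rx": 0,"ry": 0,"rz": 0,"claw": 0},{"x": 0,"y": -220,"z": -20,"rx": 0,"ry": 0,"rz": 0,"claw": 0},{"x": 0,"y": -220,"z": -20,"rx": 0,"ry": 0,"rz": 0,"claw": 0}]}}

```text
time_s: 27.45
position: [0.5643, -0.0546, 0.2192]
tcp_rot: [[0.925, -0.381, -0.003], [-0.381, -0.925, 0.0], [-0.002, 0.001, -1.0]]
force: [-0.1, 0.0, 0.0]
opening: 1.002
grasp_force: 0.0
```

```bash
python3 - <<'E'
from meas import *
for n,k in zip(['side','top'],pts(['side','top'],(.482,-.258),.07,.015,.2)):
    print(n,k[:,2].max(),np.percentile(k[:,2],98))
    for a,b in((.092,.107),(.107,.13)): show((a,b),k[(k[:,2]>a)&(k[:,2]<b)])
    t=k[(k[:,2]>.098)&(k[:,2]<.106)]; A=np.c_[t[:,:2],np.ones(len(t))]; print('tilt',np.linalg.lstsq(A,t[:,2],rcond=None)[0])
E
```

```text
side 0.11495471695179615 0.11334386031280953
(0.092, 0.107) 203 z 0.1023 circ ((478.84600830078125, -255.49147033691406), 42.76369857788086) rect ((479.3478088378906, -255.21432495117188), (55.98599624633789, 73.35809326171875), 70.53785705566406)
(0.107, 0.13) 70 z 0.1118 circ ((478.8133544921875, -256.65576171875), 28.02235984802246) rect ((478.927490234375, -256.98779296875), (51.67768859863281, 51.465171813964844), 84.2838134765625)
tilt [ 0.01980328 -0.03162179  0.08491837]
top 0.11599762615066878 0.11523093196475023
(0.092, 0.107) 190 z 0.1038 circ ((477.1281433105469, -267.2401123046875), 39.15322494506836) rect ((476.697509765625, -269.11737060546875), (36.158241271972656, 71.9560317993164), 67.37194061279297)
(0.107, 0.13) 84 z 0.1126 circ ((481.03424072265625, -259.24749755859375), 26.33732032775879) rect ((479.2687683105469, -271.0338134765625), (26.17516326904297, 52.624855041503906), 81.4753189086914)
tilt [0.02481588 0.0039149  0.09284427]
```

The stack's iron top is at about 102 mm and its rim at about 113 mm. That matches a fully seated foot, centred on the spare and level.

```bash
python3 -c "
from rig import hand_in
print(hand_in())"
```

```text
the job is handed in; nothing more can be done
None
```

I pulled the trivet clear, folded it steel-stud leaf first, stacked it on the other trivet, let go and handed the job in; depth readings before hand-in showed the foot fully seated, centred and level, but the hand-in returned no verdict.

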